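# Unplug the particle counter's interlock and hold its recessed reset down

### The job

Reset the white particle counter on the cleanroom bench: first pull the interlock plug straight up out of its socket and set it down in the shallow steel tray, lowering it in and not dropping it. Then take the square-handled stylus from its stand, reach its thin tip through the round aperture in the counter's top and push the recessed reset button fully down; finish while still gripping the stylus and holding the button down. Never press the button while the plug is in, and leave the beaker, the bottle and the jar where they stand.

Things in the scene. Friction and masses are not known exactly. Their poses are not given: they have to be found in the camera images.
- counter: White particle counter, fixed box 150 (x) x 200 (y) x 90 mm high, dark screen on its -x face. Origin at the centre of its underside, z up. Flat top panel at z = 90 mm. In its frame the plug's socket is at x = 0, y = +55 mm, the round aperture at x = 0, y = -55 mm; a steel air inlet (18 mm wide, 22 mm high) stands on the top at x = +50, y = 0.
- aperture (a point): Centre of the round aperture (15 mm diameter) in the counter's top panel, at the panel's upper face. Axes as the counter's. Below the 6 mm panel is a free space; the reset button's flat top, 20 mm in diameter, lies centred 18 mm below the panel's upper face.
- reset_button (a joint): Travel of the recessed reset button, m: 0 is up, 0.006 is fully down on its stop. Spring return: it starts to move at 2 N and needs 5 N at the stop.
- plug: Interlock plug, 30 g: black head 16 (x) x 28 (y) x 34 mm high over a grey blade 8 x 16 mm, 26 mm long. Origin at the centre of the head's underside, which rests on the counter's panel when plugged in; z up, blade to z = -26 mm. Plugged in, its axes are the counter's. A sprung ball in the socket catches a groove in the blade: pull straight up with 5 to 10 N; free once 26 mm up.
- tray: Shallow open steel tray, fixed, 170 (x) x 140 (y) x 30 mm high outside, walls 4 mm, floor about 4 mm. Origin at the centre of its underside, z up. To the left or to the right of the counter.
- stand: Aluminium stand block, fixed, 60 x 60 x 50 mm high, with a 9 mm hole 48 mm deep in its top that the stylus stands in. Origin at the centre of its underside. On the other side of the counter from the tray.
- stylus: Stylus, 45 g, upright in the stand: square handle 14 x 14 mm, 64 mm long, above a round steel shaft 6 mm in diameter and 45 mm long with a rounded end. Origin at the centre of the handle's underside (the shoulder, which rests on the stand's top); z up along the handle, x and y square to its flat sides; its yaw differs from the stand's.
- stylus_tip (a point): The stylus's lower end, 45 mm below its origin. Axes as the stylus's.
- beaker: Loose steel beaker, 68 mm in diameter, 75 mm high; a bystander. Origin at the centre of its underside.
- bottle: Loose white bottle, 60 mm in diameter, 140 mm high; a bystander. Origin at the centre of its underside.
- jar: Loose glass jar with a steel lid, 48 mm in diameter, 45 mm high, beyond the counter; a bystander. Origin at the centre of its underside.
Mind the look-alikes: they are no part of the job. Several things have the shape of the plug; the one meant has the colours described above.

How it is judged:
By the outcome, as a careful person would: the job done as asked, in the order asked, and still so for the second after the job is handed in, while the arm keeps its last pose, push and grip.
It also fails if it takes over 61 s, if anything falls off the work surface, if the arm or the gripper's body presses on something with over 40 N, if the wrist force passes 120 N, or if a joint passes its speed limit or range.

### The arm

A 6-joint arm with a two-finger parallel gripper is mounted at the origin on the work surface. World frame = base frame: x ahead of the robot, y to its left, z up, the work surface at z = 0. Lengths are in m, angles in rad, forces in N, time in s.
With the tool pointing down it reaches from about 0.3 to 0.95 m from the base axis. Payload 3.1 kg.
Tool frame: the origin (TCP) lies midway between the tips of the shut fingers; the grasp point (between the pads) lies 19 mm behind it; z points along the fingers, y is the line along which they close (so a half turn about z gives the same grasp; the last joint's range is limited). The gripper opens to 85 mm and grips with 20 to 120 N. Pads are 22 mm wide; open, the fingers measure 114 mm over their backs; the gripper's body (76 mm by 85 mm) begins 54 mm behind the grasp point. The pads swing forward as they close: fully open they stand 13 mm farther back than shut.
Start: joints at [-1.284, 0.308, 1.634, -0, 1.2, -0.07], TCP at [0.218, -0.586, 0.231] pointing down, gripper open.
Joint ranges: [-3.06, 3.06], [-0.79, 1.96], [0.05, 2.63], [-1.19, 4.34], [0.05, 2.64], [-2.94, 2.94]. Speed limits (rad/s): [2.79, 2.79, 3.14, 3.14, 3.14, 3.14].

### API

Orientations are given as a unit quaternion [x, y, z, w].
In Python, from plant import * gives the robot as it stands. Calls block until the motion is done:
- move_ptp(position, orientation): joint-space move of the TCP to a pose.
- move_straight(position, rot=None, feed=0.15, force_limit=None): straight line of the TCP; rot=None keeps the orientation; feed is the mean speed in m/s. With force_limit (N) it stops when the force on the tool has changed by that much, and returns True; else False.
- set_joints(angles): joint-space move.
- set_gripper(opening, f_grip=None): finger opening in m; f_grip is the grip in N (None keeps the last); returns when the fingers have stopped.
- wait(seconds).
- ik(position, orientation): joint angles nearest the present ones, or None.
- observe(): the state.
- capture(name): name is "scene" or "top"; returns the picture (384x512x3 uint8, red, green, blue); there is no depth.
- camera_info(name): a dict with "intrinsics" (3x3 intrinsics, pixels), "k1" (the pictures are not rectified: a ray, as slopes to the right and down, at radius r is drawn at 1 + k1 r^2 times it, then the intrinsics apply), "eye" and "orientation" of the camera in the world. Camera axes: x right, y down, z forward; pixel columns grow to the right and rows downward; lengths in m; the calibration is good to about 2 mm. A picture is of the moment at which its call begins. camera_info takes no time and is no camera call.
A pose or a line that the arm cannot do raises IKError and nothing moves.
- sign_off(): hands the job in; it is judged then, once.
Trained networks look in the newest picture that a camera, given by its name, has taken for a name from the list of things; names that differ only in an ending like _2 or _b are one class to them, and where a whole thing is asked for, a point or a joint stands for the part that bears it (a point fixed in the world has none). Each returns a list of dicts, best first, with "p" (0 to 1); they miss things now and then, are a little off and sometimes report something else, mostly with a low value. They report only what shows in the picture. A call takes as long as a camera call. They do not tell look-alikes from the thing itself.
- find_in(camera, thing): "box" ([centre column, centre row, width, height] in pixels, round what is visible of it).
- mark_of(camera, thing): "location" ([column, row] in pixels: a listed point, or the origin of a listed thing).
The state is a dict: "time": time; "joint_positions": joint angles; "joint_velocities": joint speeds; "joint_efforts": joint torques, N m; "eef_pos": TCP position; "eef_rot": TCP orientation; "force": force on the tool from outside, world axes, zero at the start; "ft_torque": the same for the moment, N m; "finger_gap": finger opening in m; "grip_force": force on a finger pad.
Only numpy, scipy, OpenCV 4.12 (cv2) and the standard library are available. Lean on these libraries where they do the work, as an engineer would, in place of code of your own. Each camera call takes 0.05 s, during which the arm holds its last target. There are 200 camera calls.

## Working session

There is one attempt and no reset: what is moved stays moved. The work goes in short steps, each a Python script; the robot and the scene stay as the last script left them, time stands still between calls to the robot, and variables do not carry over. Pictures are saved under pics/ and viewed, at most 10 in all, crops included, and the job is handed in when it is done.

```bash
ls; mkdir -p pics
python3 - <<'E'
from plant import *
import cv2,numpy as np
for n in("scene","top"):
    im=capture(n); cv2.imwrite(f"pics/{n}0.png",im[:,:,::-1]); i=camera_info(n); print(n,i)
    for t in("counter","plug","tray","stand","stylus","aperture","stylus_tip","beaker","bottle","jar"):
        print(t,[(np.round(d["location"]).tolist(),round(d["p"],2)) for d in mark_of(n,t)][:5])
print(observe())
E
```

```text
pics
scene {'intrinsics': array([[380.85979667,   0.        , 255.12996862],
       [  0.        , 380.85979667, 188.45975872],
       [  0.        ,   0.        ,   1.        ]]), 'k1': -0.0040027920529493175, 'eye': array([ 1.0151313 , -0.51121951,  0.60418547]), 'orientation': array([ 0.84113814,  0.31061451, -0.14918178, -0.41683336])}
counter [([264.0, 224.0], 0.87), ([118.0, 276.0], 0.31)]
plug [([278.0, 180.0], 0.63), ([247.0, 174.0], 0.61)]
tray [([286.0, 149.0], 0.93)]
stand []
stylus [([107.0, 259.0], 0.68)]
aperture [([109.0, 259.0], 0.36)]
stylus_tip []
beaker [([361.0, 189.0], 0.93)]
bottle [([187.0, 341.0], 0.85)]
jar [([325.0, 247.0], 0.63)]
top {'intrinsics': array([[479.71317959,   0.        , 251.98448976],
       [  0.        , 479.71317959, 188.34837985],
       [  0.        ,   0.        ,   1.        ]]), 'k1': 0.04144355940665771, 'eye': array([ 0.48174159, -0.01681763,  1.29854332]), 'orientation': array([ 0.71064004, -0.70183023,  0.02918657, -0.03966378])}
counter [([254.0, 188.0], 0.94), ([141.0, 250.0], 0.36)]
plug [([213.0, 242.0], 0.58)]
tray [([143.0, 2
[... 256 characters left out ...]
'joint_positions': array([-1.28371473e+00,  3.08090049e-01,  1.63378036e+00,  1.95516087e-05,
        1.19970039e+00, -6.96861147e-02]), 'joint_velocities': array([ 0.00022133,  0.00053655, -0.00099889, -0.00073855, -0.0001504 ,
       -0.00086284]), 'joint_efforts': array([ 1.40374526e-03, -4.15294075e+01, -2.77088195e+01,  6.05219793e-05,
        8.57609921e-04, -7.48574962e-07]), 'eef_pos': array([ 0.21827248, -0.58566529,  0.2312876 ]), 'eef_rot': array([9.84132374e-01, 1.77435820e-01, 1.02422857e-05, 9.87639616e-06]), 'force': array([-0.44181623,  0.14979452, -1.06327464]), 'ft_torque': array([-0.04263084, -0.00506171, -0.0296395 ]), 'grip_force': 0.0, 'finger_gap': 0.08495741204509302}
```

View pics/scene0.png

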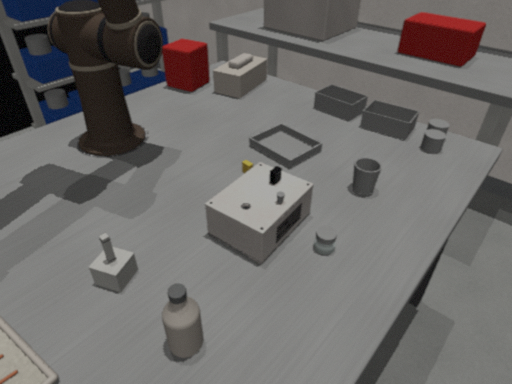

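View pics/top0.png

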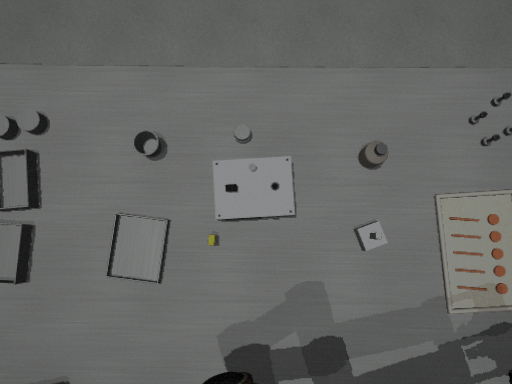

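The scene picture shows the counter at (262,210), with a black plug at (275,175) on top, the aperture at (246,205) and the inlet at (281,197). The stylus and stand are at (110,260) and the tray at (285,147). The top view shows the black plug at (231,188), the aperture at (275,186), the tray at (139,248) and the stand and stylus at (371,236).
Plug candidates: the black one in the socket at top (231,188), the yellow look-alike on the bench at top (212,240), and the dark spool-like things at top right (475–510,100–140). By colour and place I choose the black one, and check it in a close crop.

```bash
cat > h.py <<'E'
import numpy as np,cv2
from scipy.spatial.transform import Rotation as R
from plant import *
def project(n,P):
    i=camera_info(n); c=R.from_quat(i["orientation"]).inv().apply(np.atleast_2d(P)-i["eye"])
    s=c[:,:2]/c[:,2:]; s=s*(1+i["k1"]*(s**2).sum(1,keepdims=True)); K=i["intrinsics"]
    return s*[K[0,0],K[1,1]]+K[:2,2]
def ray(n,uv):
    i=camera_info(n);K=i["intrinsics"]; d=(np.array(uv,float)-K[:2,2])/[K[0,0],K[1,1]]; s=d.copy()
    for _ in range(10): s=d/(1+i["k1"]*(s@s))
    return i["eye"],R.from_quat(i["orientation"]).apply([*s,1])
def at_z(n,uv,z):
    e,d=ray(n,uv); return e+d*(z-e[2])/d[2]
def tri(a,b):
    A=[];y=[]
    for n,uv in(("top",a),("scene",b)):
        e,d=ray(n,uv); d=d/np.linalg.norm(d); M=np.eye(3)-np.outer(d,d); A.append(M);y.append(M@e)
    x,*_=np.linalg.lstsq(np.vstack(A),np.hstack(y),rcond=None)
    return x, np.linalg.norm(np.vstack(A)@x-np.hstack(y))
def down(yaw): # tool down, tool x axis (fingers' width) along world yaw; closing line at yaw-90deg
    return (R.from_euler("z",yaw)*R.from_quat([1,0,0,0])).as_quat()
E
python3 - <<'E'
from h import *
t=cv2.imread("pics/top0.png");s=cv2.imread("pics/scene0.png")
def cr(im,c0,r0,w,h,k): return cv2.resize(im[r0:r0+h,c0:c0+w],None,fx=k,fy=k,interpolation=cv2.INTER_CUBIC)
a=cr(t,205,150,100,75,4);b=cr(s,200,150,120,90,4)[:300,:400]; b=cr(s,205,160,100,75,4)
c=cr(t,350,215,50,37,8)[:296,:400];d=cr(s,80,225,66,49,6)[:294,:396]
out=np.zeros((600,800,3),np.uint8);out[:300,:400]=a;out[:300,400:]=b;out[300:300+c.shape[0],:c.shape[1]]=c;out[300:300+d.shape[0],400:400+d.shape[1]]=d
cv2.imwrite("pics/crop1.png",out)
E
```

```text
(no output)
```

View pics/crop1.png

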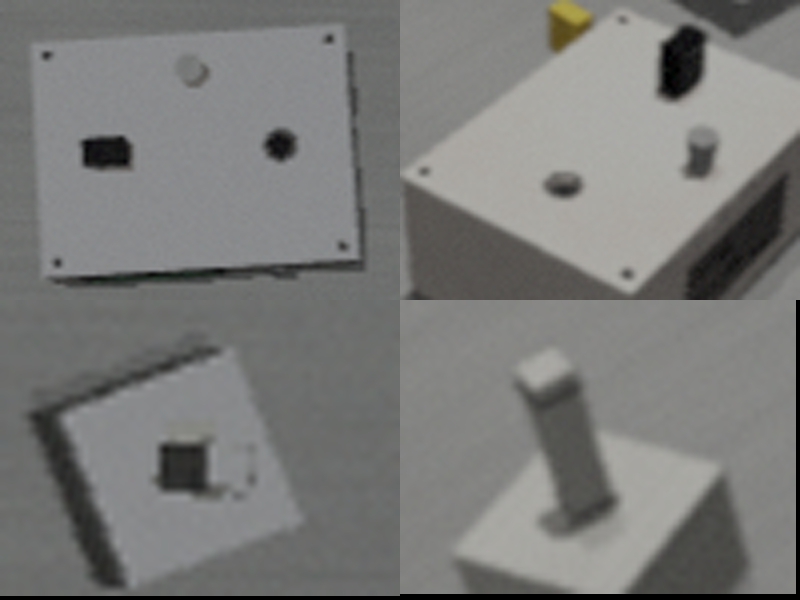

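The crop confirms a black-headed plug standing in the counter's socket (top ≈(231.5,187.5)). The yellow look-alike lies apart on the bench. The aperture is at top (275,186), and the stylus has a light cap at top ≈(379,236) and scene ≈(104,237). Next I measure.

Run:
```python
from h import *
T=lambda u,v:((u+.5)/4-.5+205,(v+.5)/4-.5+150); S=lambda u,v:((u-400+.5)/4-.5+205,(v+.5)/4-.5+160)
T2=lambda u,v:((u+.5)/8-.5+350,(v-300+.5)/8-.5+215); S2=lambda u,v:((u-400+.5)/6-.5+80,(v-300+.5)/6-.5+225)
np.set_printoptions(precision=4,suppress=True)
sc=dict(mp=(T(57,263),S(622,20)),mm=(T(342,246),S(424,171)),pm=(T(329,38),S(627,273)))
P={}
for k,(a,b) in sc.items(): P[k],e=tri(a,b); print(k,P[k],e)
q={k:at_z("top",T(*v),.09) for k,v in dict(mp=(57,263),mm=(342,246),pm=(329,38),pp=(46,55)).items()}
c=np.mean(list(q.values()),0); y=(q["mp"]+q["pp"]-q["mm"]-q["pm"]); x=(q["pp"]+q["pm"]-q["mp"]-q["mm"])
yaw=np.arctan2(-y[0],y[1]); yaw2=np.arctan2(x[1],x[0]); print("counter",c,yaw,yaw2,"from tri",(P["mp"]+P["pm"])/2)
Rz=R.from_euler("z",(yaw+yaw2)/2)
print("socket",c+Rz.apply([0,.055,0]),"ap",c+Rz.apply([0,-.055,0]))
print("ap direct",at_z("top",T(280,145),.09),tri(T(280,145),S(563,183)))
print("plugtop",tri(T(106,151),S(686,37)), at_z("top",T(106,151),.124))
print("stylus cap",tri(T2(232,470),S2(547,370)),"shoulder scene",at_z("scene",S2(583,520),.05))
# stand top corners
st=[(66,410),(232,350),(302,520),(132,585)]
Q=[at_z("top",T2(*s),.05) for s in st]; print("stand",np.mean(Q,0),np.array(Q), [np.linalg.norm(Q[i]-Q[i-1]) for i in range(4)])
print("stand scene corner",tri(T2(232,350),S2(722,467)),tri(T2(66,410),S2(600,430)))
```

```text
mp [0.5306 0.0847 0.089 ] 0.0003405716643247555
mm [ 0.5434 -0.0948  0.0894] 0.00017428233912456366
pm [ 0.6754 -0.0858  0.0905] 0.0001434964159322024
counter [ 0.6029 -0.0006  0.09  ] 0.07182952529362267 0.07030558518532515 from tri [ 0.603  -0.0006  0.0897]
socket [0.599  0.0543 0.09  ] ap [ 0.6068 -0.0554  0.09  ]
ap direct [ 0.6067 -0.0553  0.09  ] (array([ 0.6067, -0.0552,  0.0907]), np.float64(0.00016249068324557188))
plugtop (array([0.5996, 0.054 , 0.1234]), np.float64(0.0025345377197658237)) [0.5982 0.0528 0.124 ]
stylus cap (array([ 0.4854, -0.3084,  0.1113]), np.float64(0.0020001279977127865)) shoulder scene [ 0.4889 -0.3121  0.05  ]
stand [ 0.4858 -0.3091  0.05  ] [[ 0.5033 -0.2719  0.05  ]
 [ 0.5233 -0.3253  0.05  ]
 [ 0.4692 -0.3467  0.05  ]
 [ 0.4476 -0.2924  0.05  ]] [np.float64(0.05926517040869663), np.float64(0.05698386668259431), np.float64(0.05822768448564355), np.float64(0.05847146057602584)]
stand scene corner (array([ 0.5312, -0.3006,  0.0935]), np.float64(0.023357667655814953)) (array([ 0.4941, -0.2823,  0.0737]), np.float64(0.024437102038260352))
```

Run:
```python
from h import *
np.set_printoptions(precision=4,suppress=True)
S2=lambda u,v:((u-400+.5)/6-.5+80,(v-300+.5)/6-.5+225)
C=[at_z("scene",S2(*s),.114) for s in [(515,375),(547,346),(580,370),(550,396)]]
print("cap",np.mean(C,0),[ (round(float(np.degrees(np.arctan2(*(C[i]-C[i-1])[1::-1]))%90),1),round(float(np.linalg.norm(C[i]-C[i-1])),4)) for i in range(4)])
Tr=[at_z("top",s,.03) for s in [(117,213),(170,219),(160,282),(108,276)]]
print("tray",np.mean(Tr,0),[ (round(float(np.degrees(np.arctan2(*(Tr[i]-Tr[i-1])[1::-1]))%90),1),round(float(np.linalg.norm(Tr[i]-Tr[i-1])),4)) for i in range(4)])
# overlays
t=cv2.imread("pics/top0.png");s=cv2.imread("pics/scene0.png")
def over(n,im,yaws,c0,r0,w,h,k):
    o=[]
    for y in yaws:
        b=cv2.resize(im[r0:r0+h,c0:c0+w],None,fx=k,fy=k,interpolation=cv2.INTER_CUBIC)
        B=np.array([[a,c,z] for z in(.05,.114) for a,c in((-.007,-.007),(.007,-.007),(.007,.007),(-.007,.007))])
        p=project(n,R.from_euler("z",y,degrees=True).apply(B)+[.4856,-.3088,0])
        p=((p-[c0,r0]+.5)*k-.5).round().astype(int)
        for i in range(4):
            for a,c in((i,(i+1)%4),(4+i,4+(i+1)%4),(i,i+4)): cv2.line(b,p[a].tolist(),p[c].tolist(),(0,0,255),1)
        cv2.putText(b,str(y),(5,25),0,.8,(0,255,0),2); o.append(b)
    return np.hstack(o)
ys=(-5,3,11,19)
cv2.imwrite("pics/over1.png",np.vstack([over("top",t,ys,362,222,25,28,8),over("scene",s,ys,90,225,25,37,8)]))
```

```text
cap [ 0.4901 -0.3086  0.114 ] [(7.0, 0.0159), (15.9, 0.0138), (2.4, 0.0167), (13.3, 0.0124)]
tray [0.4466 0.2981 0.03  ] [(84.3, 0.1652), (84.2, 0.1413), (82.8, 0.1654), (84.2, 0.1368)]
```

View pics/over1.png

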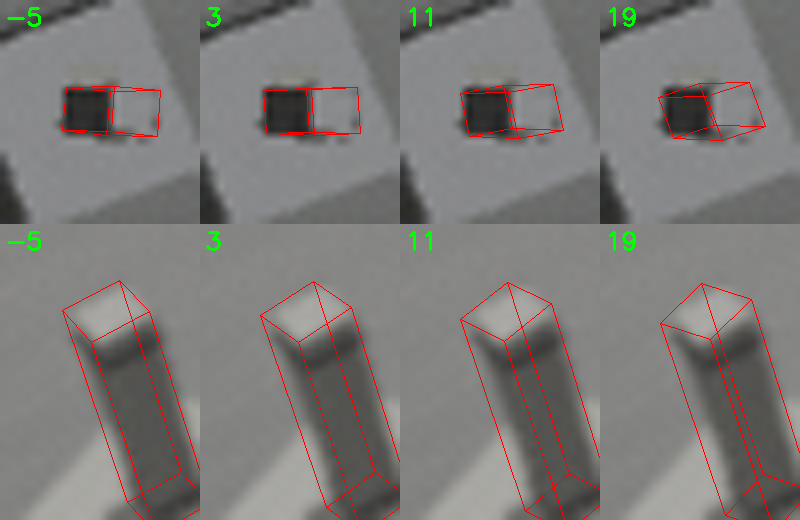

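The overlay gives a stylus yaw of about 5° and a handle position that fits within about 2 mm. The tray centre is at (0.447,0.298). Next I grasp and pull the plug.

Run:
```python
from h import *
np.set_printoptions(precision=4,suppress=True)
q=down(.071+np.pi/2); x,y=.5990,.0541
def st(m):
    o=observe(); print(m,round(o["time"],2),o["eef_pos"],"F",o["force"],"gap",round(o["finger_gap"],4),"g",round(o["grip_force"],1))
move_ptp([x,y,.20],q); set_gripper(.05,25)
print(move_straight([x,y,.097],feed=.12,force_limit=10)); st("at plug")
set_gripper(0,25); st("closed 25")
set_gripper(0,80); st("closed 80")
print(move_straight([x,y,.13],feed=.04)); st("pulled")
move_straight([x,y,.19],feed=.15); st("up")
for n in("scene","top"): cv2.imwrite(f"pics/{n}1.png",capture(n)[:,:,::-1])
```

```text
False
at plug 5.18 [0.5999 0.0541 0.0979] F [ 0.5867 -0.0132 -0.065 ] gap 0.0502 g 0.0
closed 25 5.58 [0.5992 0.0541 0.098 ] F [-1.2311 -0.6905  4.7011] gap 0.0154 g 27.1
closed 80 5.8 [0.5992 0.0541 0.0981] F [-1.8408 -0.5541  6.2449] gap 0.0146 g 78.9
False
pulled 6.78 [0.5988 0.0541 0.1298] F [ 0.6141  0.2658 -0.3359] gap 0.0144 g 79.6
up 7.33 [0.5987 0.0541 0.1897] F [-0.4623  0.3533 -0.3924] gap 0.0144 g 79.6
```

Run:
```python
from h import *
a=cv2.imread("pics/scene1.png")[90:260,190:360];b=cv2.imread("pics/top1.png")[110:280,150:320]
cv2.imwrite("pics/v1.png",cv2.resize(np.hstack([a,b]),None,fx=2.35,fy=2.35,interpolation=cv2.INTER_CUBIC))
```

```text
(no output)
```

View pics/v1.png

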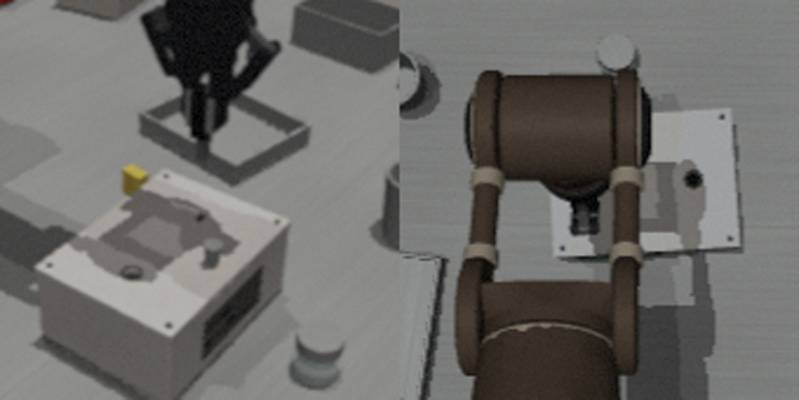

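The plug hangs in the gripper (blade visible at crop (205,145)) and the socket is empty, so I lower it into the tray.

Run:
```python
from h import *
np.set_printoptions(precision=4,suppress=True)
x,y=.447,.298
def st(m):
    o=observe(); print(m,round(o["time"],2),o["eef_pos"],"F",o["force"],"gap",round(o["finger_gap"],4),"g",round(o["grip_force"],1))
move_straight([x,y,.19],feed=.25); move_straight([x,y,.06],feed=.12); wait(.3); st("low")
print(move_straight([x,y,.030],feed=.015,force_limit=3)); wait(.2); st("touch")
set_gripper(.024,20); set_gripper(.05); st("open")
move_straight([x,y,.16],feed=.12)
q=down(np.radians(95)); 
move_ptp([.45,0.1,.26],q); st("away")
for n in("scene","top"): cv2.imwrite(f"pics/{n}2.png",capture(n)[:,:,::-1])
a=cv2.imread("pics/scene2.png")[100:270,200:370];b=cv2.imread("pics/top2.png")[180:310,75:205]
cv2.imwrite("pics/v2.png",np.hstack([cv2.resize(i,(400,400),interpolation=cv2.INTER_CUBIC) for i in(a,b)]))
```

```text
low 10.26 [0.4473 0.2982 0.0605] F [ 0.1283 -0.7388 -0.0808] gap 0.0145 g 79.6
True
touch 11.81 [0.447  0.298  0.0381] F [-0.6343 -0.2829  4.5702] gap 0.0144 g 80.7
open 12.43 [0.446  0.2974 0.0371] F [-0.3737 -0.3091 -0.7702] gap 0.0496 g 0.0
away 14.5 [0.4496 0.1005 0.2592] F [-0.3495  0.0843 -0.721 ] gap 0.0499 g 0.0
```

View pics/v2.png

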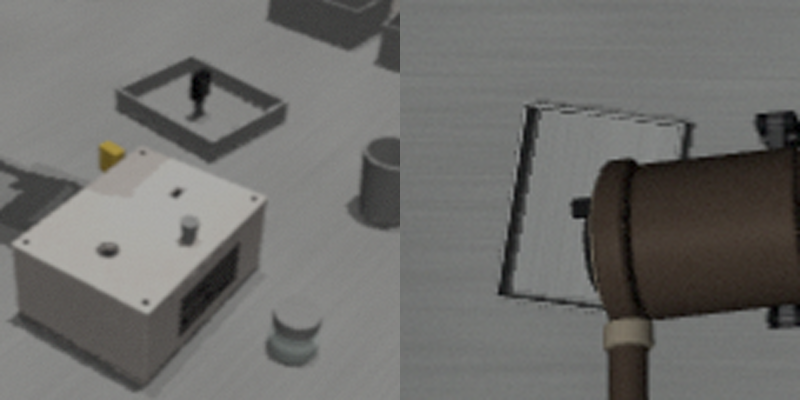

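The plug stands upright in the tray (scene crop (200,90)) and the socket is empty. Now the stylus. I close along y, because the bottle stands just beyond it in x.

Run:
```python
from h import *
np.set_printoptions(precision=4,suppress=True)
q=down(np.radians(5)); x,y=.4865,-.3085
def st(m):
    o=observe(); print(m,round(o["time"],2),o["eef_pos"],"F",o["force"],"gap",round(o["finger_gap"],4),"g",round(o["grip_force"],1))
move_ptp([x,y,.20],q); st("above"); set_gripper(.04,25)
print(move_straight([x,y,.068],feed=.12,force_limit=8)); st("at")
set_gripper(0,25); st("25"); set_gripper(0,90); st("90")
print(move_straight([x,y,.075],feed=.05,force_limit=15)); move_straight([x,y,.19],feed=.12); st("up")
move_straight([.53,-.20,.19],feed=.2); wait(.3); st("view")
for n in("scene","top"): cv2.imwrite(f"pics/{n}3.png",capture(n)[:,:,::-1])
for n in("scene","top"): print(n,[(d["location"],d["p"]) for d in mark_of(n,"stylus_tip")][:3])
p=observe()["eef_pos"]; print(project("scene",[p-[0,0,.063],p-[0,0,.018],p]),project("top",p))
u,v=project("scene",p-[0,0,.03])[0].astype(int)
a=cv2.imread("pics/scene3.png")[v-50:v+50,u-50:u+50]
cv2.imwrite("pics/v3.png",np.hstack([cv2.resize(a,(500,500),interpolation=cv2.INTER_CUBIC)])); print(u-50,v-50)
```

```text
above 16.13 [ 0.487  -0.3074  0.2001] F [-0.2095 -0.351   0.6715] gap 0.0501 g 0.0
False
at 17.64 [ 0.4873 -0.3091  0.0689] F [-0.2399 -0.3188  0.4802] gap 0.0398 g 0.0
25 17.98 [ 0.4871 -0.3086  0.0689] F [-0.0374  1.9053  4.9078] gap 0.0136 g 29.3
90 18.2 [ 0.4871 -0.3087  0.069 ] F [-0.7843  1.1941  6.1608] gap 0.0128 g 87.5
False
up 19.6 [ 0.4857 -0.308   0.1889] F [-0.6246  0.1798 -0.8008] gap 0.0128 g 87.6
view 20.63 [ 0.5297 -0.2009  0.19  ] F [-0.309  -0.6628 -0.7493] gap 0.0127 g 87.6
scene [([162.1, 213.4], 0.69), ([283.5, 146.7], 0.39)]
top []
[[164.6354 210.8652]
 [161.2912 192.2911]
 [159.8797 184.4482]] [[338.8791 215.3673]]
112 147
```

View pics/v3.png

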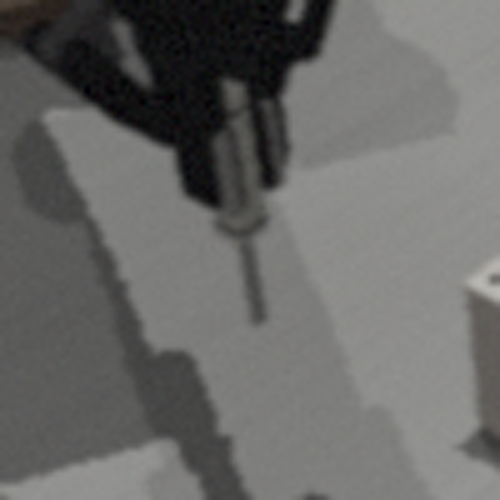

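The stylus is gripped straight: tip at scene (163.7,211.3) against (164.6,210.9) predicted, about 1 mm off. Now I hover over the aperture and compare directly.

Run:
```python
from h import *
np.set_printoptions(precision=4,suppress=True)
x,y=.6068,-.0554
move_straight([x,y,.19],feed=.2); move_straight([x,y,.157],feed=.08); wait(.4)
o=observe(); p=o["eef_pos"]; print(o["time"],p,o["force"])
cv2.imwrite("pics/scene4.png",capture("scene")[:,:,::-1]); print([(d["location"],d["p"]) for d in mark_of("scene","stylus_tip")][:3])
print("pred tip",project("scene",p-[0,0,.063]),"ap",project("scene",[x,y,.09]),"Jx,Jy per mm",project("scene",[p-[-.001,0,.063],p-[0,-.001,.063]])-project("scene",p-[0,0,.063]))
a=cv2.imread("pics/scene4.png")[160:225,210:290]
cv2.imwrite("pics/v4.png",cv2.resize(a,None,fx=8,fy=8,interpolation=cv2.INTER_CUBIC))
```

```text
22.7583 [ 0.6071 -0.0554  0.1574] [-0.7523 -0.3522 -0.6303]
[([244.3, 205.2], 0.64), ([259.2, 220.8], 0.45)]
pred tip [[245.3884 204.1395]] ap [[245.3031 205.7139]] Jx,Jy per mm [[ 0.3591  0.2008]
 [ 0.317  -0.2318]]
```

View pics/v4.png

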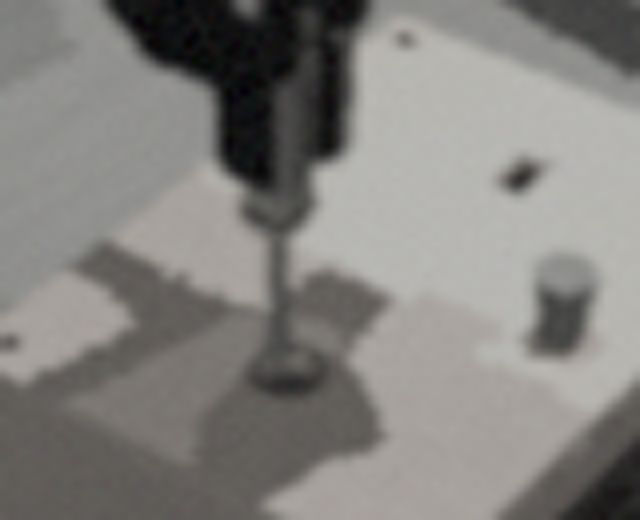

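The shaft enters over the hole (tip ≈(244.9,204.8), hole centre (245.5,205.8)), about 1 mm low in x. I correct by that and press under force watch.

Run:
```python
from h import *
np.set_printoptions(precision=4,suppress=True)
x,y=.6075,-.0552
def st(m):
    o=observe(); print(m,round(o["time"],2),o["eef_pos"],"F",o["force"],"gap",round(o["finger_gap"],4),"g",round(o["grip_force"],1)); return o
r=move_straight([x,y,.140],feed=.03,force_limit=4); o=st("in %s"%r)
if not r:
    print(move_straight([x,y,.120],feed=.01,force_limit=14)); st("pressed"); wait(.5); st("held")
    cv2.imwrite("pics/scene5.png",capture("scene")[:,:,::-1])
    a=cv2.imread("pics/scene5.png")[150:230,200:300]
    cv2.imwrite("pics/v5.png",cv2.resize(a,None,fx=6,fy=6,interpolation=cv2.INTER_CUBIC))
```

```text
in False 23.57 [ 0.6075 -0.0552  0.1399] F [-0.4556 -0.3527 -0.9541] gap 0.0131 g 87.6
True
pressed 24.82 [ 0.6078 -0.0552  0.1293] F [-0.6801  0.4654  6.0733] gap 0.013 g 88.8
held 25.32 [ 0.6077 -0.0552  0.1294] F [-1.397  -0.1158  5.6608] gap 0.0129 g 88.8
```

At the predicted stop height the force is only about 6.5 N, so I add a little push for margin.

Run:
```python
from h import *
np.set_printoptions(precision=4,suppress=True)
def st(m):
    o=observe(); print(m,round(o["time"],2),o["eef_pos"],"F",o["force"],"gap",round(o["finger_gap"],4),"g",round(o["grip_force"],1)); return o
for z in (.1285,.1278,.127,.126):
    print(move_straight([.6076,-.0552,z],feed=.01,force_limit=20)); wait(.3)
    if st(z)["force"][2]>13: break
wait(1); st("held")
cv2.imwrite("pics/scene5.png",capture("scene")[:,:,::-1])
a=cv2.imread("pics/scene5.png")[120:220,200:300]
cv2.imwrite("pics/v5.png",cv2.resize(a,None,fx=6,fy=6,interpolation=cv2.INTER_CUBIC))
```

```text
False
0.1285 25.92 [ 0.6079 -0.0552  0.1293] F [-0.9273  0.5944  6.2577] gap 0.013 g 88.8
False
0.1278 26.47 [ 0.6079 -0.0552  0.1292] F [-2.9878  0.4127  8.05  ] gap 0.0131 g 88.9
False
0.127 27.02 [ 0.6081 -0.0552  0.129 ] F [-2.635   0.2157 10.9887] gap 0.0128 g 89.3
False
0.126 27.57 [ 0.6082 -0.0552  0.1289] F [-4.7702  0.8404 14.4927] gap 0.0129 g 89.9
held 28.57 [ 0.6082 -0.0552  0.1289] F [-4.2124  0.6331 13.8902] gap 0.0129 g 89.9
```

View pics/v5.png

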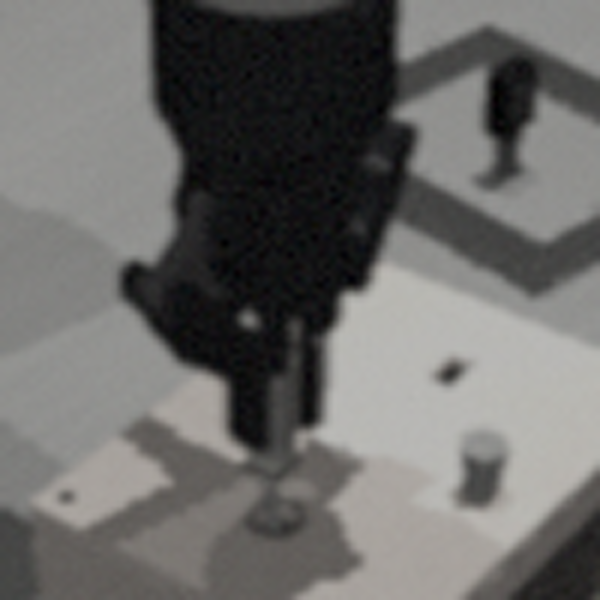

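The stylus is down through the aperture at crop (275,515), firm on the stop with about 14 N. The plug is upright in the tray at crop (508,110).

```bash
python3 -c "
from plant import *
print(sign_off())"
```

```text
the job is handed in; nothing more can be done
None
```

The job is handed in: the plug stands upright in the steel tray, and the arm still grips the stylus, holding the reset button on its stop with about 14 N, after about 29 s of robot time.

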